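# Free the clay mushroom from the trimming clamp and put it in the drawer

## Task

The clay mushroom held in the wooden trimming clamp is finished. Push the clamp's sliding jaw fully open without shifting the mushroom, pull the top drawer of the grey chest fully open, then lift the mushroom out and set it down gently, upright, on the drawer's floor. Leave the jaw and the drawer open, and leave the other things on the table where they are.

Things in the scene. Friction and masses are not known exactly. Their poses are not given: they have to be found in the camera images.
- clamp: Trimming clamp fixed to the table: wooden base 120 (x) x 290 (y) x 18 mm high. Origin: centre of the underside. It slides along its own y: a fixed jaw, 80 mm high, faces +y with its cork face at y = -74 mm; the sliding jaw faces it and opens towards +y. Beside the mushroom, at its +x and -x sides, there is free room for fingers. End stop, 34 mm high, at y = 128 to 142 mm.
- clamp_jaw (a joint): Opening of the sliding jaw in m, along the clamp's +y: 0 to 0.003 at the start (nearly touching the cap), 0.060 fully open at its stop; 3 N of friction, stays where left. Its cork face is at clamp y = -6 mm when closed; a steel lip, 56 mm wide, top at z = 85 mm, reaches 10 mm further over the cap, so the mushroom cannot be lifted until the jaw is open.
- paddle_face (a point): Point on the face of the jaw's upright push paddle that looks to the mushroom (the clamp's -y), on its centre line 125 mm above the table; axes as the clamp's. The paddle is a wooden plate 10 mm thick (y), 50 mm wide (x), round top 163 mm above the table; its face is clear above z = 85 mm. Closed, it stands 80 mm from the mushroom's centre. Pushing it to the clamp's +y opens the jaw.
- bed_spot (a point): The point of the clamp's base board, 18 mm above the table, on which the mushroom stands at the start; axes as the clamp's.
- mushroom: Small clay mushroom, loose, 62 x 64 mm across the round cap and 60 mm high, 0.09 to 0.17 kg, standing upright. Origin: centre of its foot's underside; z up along the stem. The cap is widest, with nearly upright sides, 39 to 50 mm above the foot; grasp it there across the clamp's x. The foot is flat, 33 mm across.
- chest: Grey metal chest with three drawers, fixed to the table, 206 deep (x) x 270 wide (y) x 215 mm high. Origin: centre of the underside. Its front with the knobs looks along its own -x. Only the top drawer moves.
- chest_drawer3 (a joint): Opening of the top drawer in m: 0 closed (0 to 0.01 at the start), 0.120 fully open at its stop; it slides along the chest's -x, with very little friction.
- knob_center (a point): Centre of the top drawer's small brass knob, 175 mm above the table: 18 mm across, standing 16 mm out of the drawer front (8 mm each way from this point along x); moves with the drawer; axes as the chest's. The drawer front rises 30 mm and the chest's top 40 mm above this point.
- drawer_spot (a point): Point on the top drawer's floor, 149 mm above the table, 52 mm behind the inside of the drawer front, half way across; moves with the drawer; axes as the chest's. The drawer inside is 165 (x) x 244 (y) mm; its sides rise 43 mm and its front 56 mm above the floor. Fully open, the 112 mm next to its front are free from above; the chest's top covers the rest.
- wood_rib: Bystander, loose, to be left alone: flat wooden kidney-shaped rib, 71 x 116 x 8 mm; origin: centre of its underside.
- heart: Bystander, loose, to be left alone: clay heart tile, 55 x 61 x 12 mm; origin: centre of its underside.
- dish_peg: Bystander, loose, to be left alone: small clay block, 26 x 58 x 27 mm; origin: centre of its underside.
- stamped_disc: Bystander, loose, to be left alone: clay disc, 83 x 98 x 15 mm; origin: centre of its underside.
- ring_cutter: Bystander, loose, to be left alone: tin ring cutter, 69 mm across, 31 mm high; origin: centre of its underside.

How it is judged:
By the outcome, as a careful person would: the job done as asked, in the order asked, and still so for the second after the job is handed in, with the robot touching nothing.
It also fails if it takes over 70 s, if anything falls off the work surface, if the arm or the gripper's body presses on something with over 40 N, if the wrist force passes 120 N, or if a joint passes its speed limit or range.

## Robot

A 7-joint arm with a two-finger parallel gripper is mounted at the origin on the work surface; the furniture and walls round the work are solid. World frame = base frame: x ahead of the robot, y to its left, z up, the work surface at z = 0. Lengths are in m, angles in rad, forces in N, time in s.
With the tool pointing down it reaches from about 0.4 to 0.9 m from the base axis. Payload 5.5 kg.
Tool frame: the origin (TCP) lies at the centre of the arm's flange, where the gripper is bolted on; the fingertips stand 178 mm ahead of it and the grasp point (between the pads) lies 159 mm ahead of it; z points along the fingers, y is the line along which they close (so a half turn about z gives the same grasp; the last joint's range is limited). The gripper opens to 92 mm and grips with 3 to 60 N. Pads are 19 mm wide; open, the fingers measure 130 mm over their backs; the gripper's body (75 mm by 190 mm) begins 47 mm behind the grasp point.
Start: joints at [0.263, 0.501, -0.427, 1.55, 0.221, 1.138, -0.21], TCP at [0.65, 0, 0.405] pointing down, gripper open.
Joint ranges: [-2.88, 2.88], [-0.31, 2.03], [-1.54, 1.56], [0.2, 2.42], [-1.41, 4.55], [0.19, 2.02], [-2.57, 2.57]. Speed limits (rad/s): [2.57, 2.57, 3.14, 3.14, 3.14, 3.14, 3.14].

## Interface

Orientations are given as a rotation vector (axis times angle).
In Python, from workcell import bot gives the robot as it stands.
- The arm moves only by the shell command python3 jog.py 'ROWS' [OPENING] [FORCE]. ROWS is a JSON list of rows, 1 to 5 of them, each of 4 numbers: dx, dy, dz in m, then a turn about the tool's z in rad; each row is the pose to reach, as a shift and turn from the pose commanded when the command began, along the tool's axes at that moment; what a row does not reach only later rows make up. A row lasts 1/8 s, in which the tool goes at most 0.0625 m and 0.188 rad, less where a joint would pass 70% of its speed; a pose out of reach is approached as far as the arm can. OPENING is the opening from 0.0 (shut) to 1.0 (fully open), set as the command begins (- or left out keeps the last). The fingers move at their own pace and stop on an object; FORCE is the grip in N (left out, the last holds). Time passes only in rows, so rows that do not move let the fingers close. It prints the time, the measured TCP pose, the force, the opening and the grip force at its end.
- bot.get_obs(): the state, without advancing time (a new reading comes with each control period).
- bot.read_camera(name): name is "scene" or "side" or "wrist"; returns a dict with "color" (400x640x3 uint8, red, green, blue), "vfov" (degrees; the focal length in pixels is half the picture's height over the tangent of half this angle, whatever the lens; pixels are square), "cx", "cy" (the principal point, pixels), "dist" ([k1, k2, p1, p2, k3] as OpenCV has them; the pictures are not rectified), "eye" and "orientation" of the camera in the world; the wrist camera has in their place "hand_eye" (4x4, takes a point from camera to tool coordinates, whose origin is the TCP and whose axes are the flange's). Camera axes: x right, y down, z forward; pixel columns grow to the right and rows downward; lengths in m; the calibration is good to about 2 mm. A picture is of the moment at which its call begins: read the wrist's pose just before it. There is no depth.
- bot.close_job(): hands the job in; it is judged then, once.
The state is a dict: "time": time; "joint_positions": joint angles; "joint_vel": joint speeds; "joint_efforts": joint torques, N m; "position": TCP position; "eef_rot": TCP orientation; "ft_force": force on the tool from outside, world axes, zero at the start; "ft_torque": the same for the moment, N m; "gripper_width": opening from 0.0 (shut) to 1.0 (fully open); "finger_force": force on a finger pad.
Only numpy, scipy, OpenCV 4.12 (cv2) and the standard library are available. Lean on these libraries where they do the work, as an engineer would, in place of code of your own. Each camera call takes 0.05 s, during which the arm holds its last target. There are 200 camera calls.

## Working session

There is one attempt and no reset: what is moved stays moved. The work goes in short steps, Python scripts to look and compute and a shell command to move; the robot and the scene stay as the last step left them, time stands still between calls to the robot, and variables do not carry over. Pictures are saved under pics/ and viewed, at most 10 in all, crops included, and the job is handed in when it is done.

```bash
ls; mkdir -p pics
cat > look.py <<'E'
import cv2,sys,numpy as np,json
from workcell import bot
def snap(name,fn):
    o=bot.get_obs(); c=bot.read_camera(name)
    cv2.imwrite(fn,c["color"][:,:,::-1]); c={k:np.asarray(v).tolist() for k,v in c.items() if k!="color"}
    c["pos"]=np.asarray(o["position"]).tolist(); c["rot"]=np.asarray(o["eef_rot"]).tolist()
    json.dump(c,open(fn[:-3]+"json","w")); return c
E
python3 - <<'E'
from look import *
for n in ["scene","side","wrist"]:
    c=snap(n,f"pics/{n}0.png"); print(n,c)
o=bot.get_obs();print(o)
a=[cv2.imread(f"pics/{n}0.png") for n in ["scene","side"]]
E
```

```text
jog.py
pics
workcell.py
scene {'vfov': 54.95428767577111, 'cx': 319.63511987996793, 'cy': 195.33527614232128, 'dist': [-0.04607228362943289, 0.0, 0.0, 0.0, 0.0], 'eye': [0.006473124106237052, -0.7384941147814993, 0.9829113959416554], 'orientation': [-2.1932896721518054, 0.7415678066353185, -0.3153193397051898], 'pos': [0.6496414438540437, -5.2430032467182234e-05, 0.4036783711690898], 'rot': [-2.2203435659174873, -2.220529953201265, 0.002090321469853673]}
side {'vfov': 43.64661453909591, 'cx': 321.64085771599787, 'cy': 201.11897930433526, 'dist': [0.02620831250024014, 0.0, 0.0, 0.0, 0.0], 'eye': [0.9854314505465258, -0.8535293030482298, 1.2095824769990615], 'orientation': [-2.3469865037460345, -0.5144867518162595, 0.2212568157876229], 'pos': [0.6496445900781702, -3.517101333846088e-05, 0.40369701620559295], 'rot': [-2.220352388549876, -2.2205302099150583, 0.002041640218727546]}
wrist {'vfov': 68.18886700311059, 'cx': 321.3301169799009, 'cy': 198.26444792184333, 'dist': [-0.013955896080425795, 0.0, 0.0, 0.0, 0.0], 'hand_eye': [[-0.00012227723283943855, -0.9607625290176396, -0.277372219
[... 420 characters left out ...]
array([ 0.2631974 ,  0.50165289, -0.42682416,  1.55118141,  0.2208054 ,
        1.13830347, -0.21030634]), 'joint_vel': array([-0.00144819, -0.0026468 , -0.00127517, -0.00364022,  0.00047847,
       -0.00076174, -0.00033038]), 'joint_efforts': array([-7.47210433e-03, -5.67105460e+01, -5.82536548e+00, -2.79454994e+01,
       -6.86119194e-02,  2.65310478e-02,  1.03786256e-04]), 'position': array([ 6.49736785e-01, -4.47888346e-05,  4.03915065e-01]), 'eef_rot': array([-2.22063350e+00, -2.22069750e+00,  1.59895996e-03]), 'ft_force': array([-0.54632377, -0.29612601,  0.11889078]), 'ft_torque': array([-0.00251864, -0.00875119,  0.05088494]), 'finger_force': 0.0, 'gripper_width': 1.0019910716096094}
```

View pics/scene0.png

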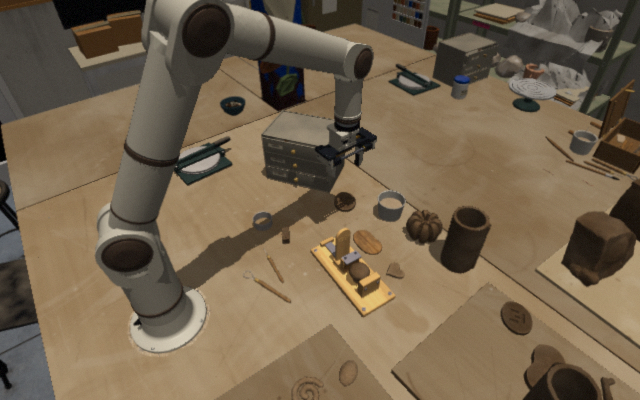

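View pics/side0.png

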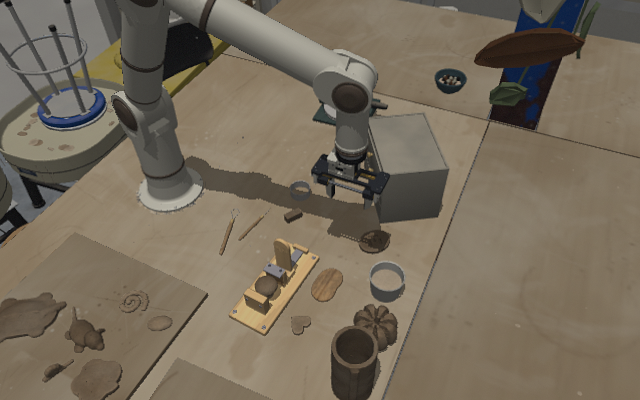

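The scene view shows the clamp at about (352,272) and the chest front with its knobs at about (295,155). In the side view the clamp is at about (275,285) and the chest at about (405,165). I'll enlarge both.

Run:
```python
import cv2,numpy as np
s=cv2.imread("pics/scene0.png");d=cv2.imread("pics/side0.png")
def crop(i,x,y,w,h,f):
    o=cv2.resize(i[y:y+h,x:x+w],None,fx=f,fy=f,interpolation=cv2.INTER_CUBIC)
    for k in range(0,w,10):
        cv2.line(o,(k*f,0),(k*f,6 if k%50 else 14),(0,0,255),1)
        if k%20==0: cv2.putText(o,str(x+k),(k*f,22),0,.35,(0,0,255),1)
    for k in range(0,h,10):
        cv2.line(o,(0,k*f),(6,k*f),(0,0,255),1)
        if k%20==0: cv2.putText(o,str(y+k),(8,k*f+4),0,.35,(0,0,255),1)
    return o
cv2.imwrite("pics/a.png",np.hstack([crop(s,300,220,100,100,4),crop(d,225,230,100,100,4)]))
cv2.imwrite("pics/b.png",np.hstack([crop(s,255,100,100,100,4),crop(d,355,105,100,120,4)[:400]]))
```

```text
(no output)
```

View pics/a.png

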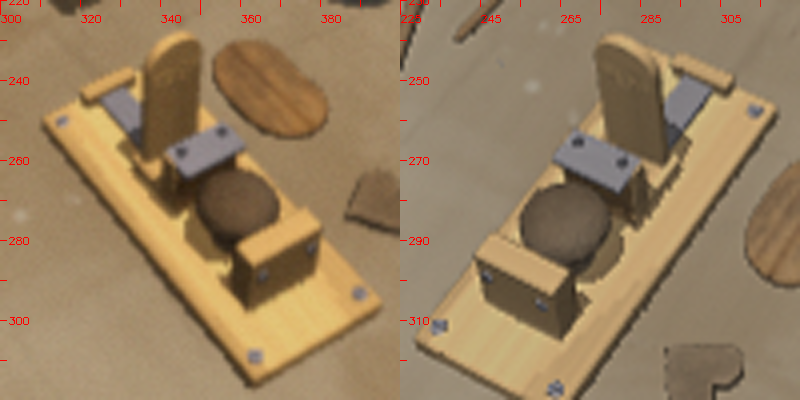

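View pics/b.png

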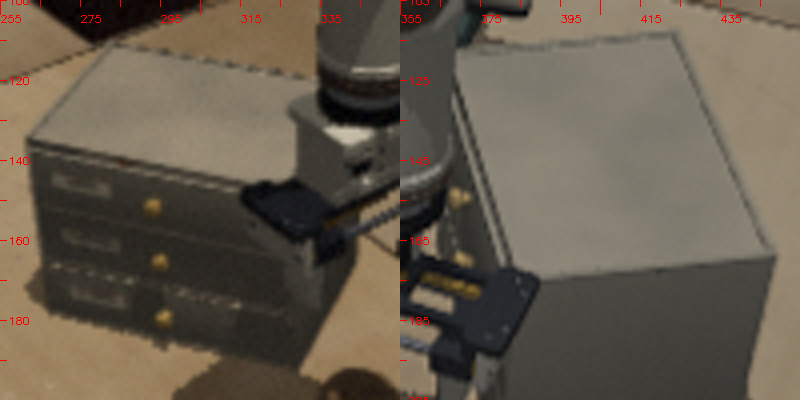

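View pics/wrist0.png

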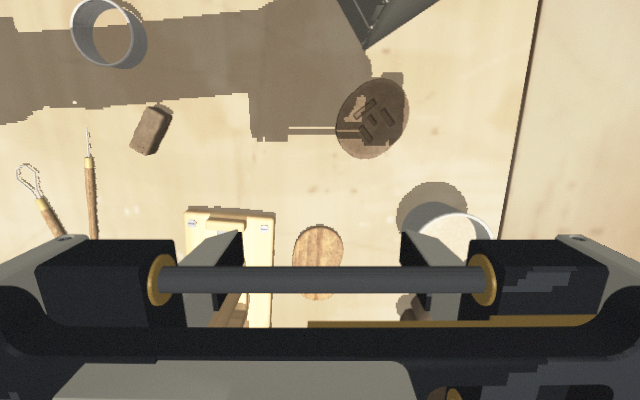

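Crop readings:
- **Clamp top corners:** scene (310.5,250.5), (363,314.5), (395,295); side (228.8,314.5), (319.2,257.5).
- **Top knob:** scene (293,151.5), side (370,154.5).
- **Chest top corners:** readable in both views.

I'll fit both poses from these.

```bash
cat > fit.py <<'E'
import json,cv2,numpy as np
from scipy.optimize import least_squares
from scipy.spatial.transform import Rotation as R
def proj(fn,P):
    c=json.load(open(f"pics/{fn}.json")); f=200/np.tan(np.radians(c["vfov"]/2))
    if "eye" in c: Rc=R.from_rotvec(c["orientation"]).as_matrix(); t=np.array(c["eye"])
    else:
        H=np.array(c["hand_eye"]);Rt=R.from_rotvec(c["rot"]).as_matrix();Rc=Rt@H[:3,:3];t=Rt@H[:3,3]+np.array(c["pos"])
    K=np.array([[f,0,c["cx"]],[0,f,c["cy"]],[0,0,1]]);Q=Rc.T
    return cv2.projectPoints(np.atleast_2d(np.array(P,float)),cv2.Rodrigues(Q)[0],-Q@t,K,np.array(c["dist"]))[0].reshape(-1,2)
def w(p,L):
    c,s=np.cos(p[2]),np.sin(p[2]);L=np.atleast_2d(np.array(L,float))
    return np.c_[p[0]+c*L[:,0]-s*L[:,1],p[1]+s*L[:,0]+c*L[:,1],L[:,2]]
def fit(obs,p0,show=True):
    fun=lambda p:np.concatenate([(proj(v,w(p,L))[0]-px) for v,L,px in obs])
    r=least_squares(fun,p0,loss="soft_l1",f_scale=1.); 
    if show: print(r.x.round(4),"\n",r.fun.reshape(-1,2).round(1).tolist())
    return r.x
def tri(obs):
    r=least_squares(lambda p:np.concatenate([proj(v,p)[0]-px for v,px in obs]),[.6,0,.1]);print("tri",r.x.round(4),r.fun.round(1));return r.x
E
python3 - <<'E'
from fit import *
m=.001
C=fit([("scene0",[-.06,.145,.018],[310.5,250.5]),("scene0",[-.06,-.145,.018],[363,314]),("scene0",[.06,-.145,.018],[395.2,294.5]),
("side0",[-.06,-.145,.018],[228.8,314.5]),("side0",[.06,.145,.018],[319.2,257.3])],[.6,-.2,0])
D=fit([("scene0",[-.103,.135,.215],[262,135]),("scene0",[.103,.135,.215],[284,111]),("scene0",[-.103,-.135,0],[329.5,192.5]),
("side0",[-.103,.135,.215],[369,118.5]),("side0",[-.103,-.135,.215],[384.5,175]),("side0",[.103,-.135,.215],[448.5,169]),("side0",[.103,.135,.215],[423.5,113.5])],[.8,.2,0])
K=tri([("scene0",[293,151.5]),("side0",[370,154.5])])
print("knob in chest",w([0,0,-D[2]],K-[D[0],D[1],0]))
M=tri([("scene0",[359.5,270.5]),("side0",[266,285.5])]);print("mush in clamp",w([0,0,-C[2]],M-[C[0],C[1],0]))
P=tri([("scene0",[344,229]),("side0",[282.5,239.5])]);print("paddletop in clamp",w([0,0,-C[2]],P-[C[0],C[1],0]))
E
```

```text
[ 0.5173 -0.1978 -0.0847] 
 [[-0.5, -2.3], [0.3, 0.3], [0.9, 0.0], [-1.6, 0.0], [0.4, -1.0]]
[0.7131 0.3088 0.5769] 
 [[-1.0, -0.4], [-0.3, -2.4], [0.5, 1.5], [-4.3, 0.1], [-1.1, 1.6], [5.2, -0.1], [3.7, -1.2]]
tri [0.6172 0.2545 0.174 ] [-0.2 -0.3 -0.1  0.3]
knob in chest [[-0.11006441  0.00679908  0.17397127]]
tri [ 0.5136 -0.2385  0.0627] [-0.2 -0.4 -0.1  0.4]
mush in clamp [[-0.00025506 -0.04088012  0.06270633]]
tri [ 0.5237 -0.1485  0.1619] [-0.6 -1.  -0.3  1. ]
paddletop in clamp [[0.00213196 0.04964535 0.16194362]]
```

Run:
```python
from fit import *
C=fit([("scene0",[-.06,.145,.018],[310.5,250.5]),("scene0",[-.06,-.145,.018],[363,314]),("scene0",[.06,-.145,.018],[395.2,294.5]),
("side0",[-.06,-.145,.018],[228.8,314.5]),("side0",[.06,.145,.018],[319.2,257.3]),("wrist0",[-.06,.145,.018],[187,207]),("wrist0",[.06,.145,.018],[274.5,212])],[.6,-.2,0])
ob=[("scene0",[-1,1,.215],[262,135]),("scene0",[1,1,.215],[284,111]),("scene0",[-1,-1,0],[329.5,192.5]),
("side0",[-1,1,.215],[369,118.5]),("side0",[-1,-1,.215],[384.5,175]),("side0",[1,-1,.215],[448.5,169]),("side0",[1,1,.215],[423.5,113.5])]
def fun(p): return np.concatenate([proj(v,w(p[:3],[L[0]*p[3],L[1]*p[4],L[2]]))[0]-px for v,L,px in ob])
r=least_squares(fun,[.71,.31,.57,.1,.135],loss="soft_l1");print(r.x,r.fun.reshape(-1,2).round(1).tolist())
for a in (C,):
  for v in("scene0","side0"): print(v,proj(v,w(a,[[0,-.04,.063],[0,.04,.125]])).round(1).tolist())
```

```text
[ 0.5176 -0.1936 -0.0751] 
 [[-1.4, -2.9], [-0.1, -0.9], [0.2, -1.3], [-0.4, -0.8], [0.8, -2.3], [-3.5, 0.9], [1.3, 2.5]]
[0.71036479 0.3071291  0.56216415 0.09216013 0.1315219 ] [[0.6, -1.6], [-0.5, -0.8], [-0.3, 0.3], [-1.3, 0.2], [0.5, 0.2], [-0.5, 0.0], [0.4, 0.1]]
scene0 [[358.4, 268.8], [343.4, 238.0]]
side0 [[267.1, 284.5], [281.3, 250.0]]
```

Clamp pose is about (0.518, -0.194) with yaw -0.075. The chest is about (0.71, 0.307) with yaw near 0.56. I'll move above the clamp, just on the mushroom side of the paddle, with the gripper shut.

```bash
python3 jog.py '[[-0.05,-0.035,0,0.075],[-0.1,-0.07,0,0.075],[-0.15,-0.105,0,0.075],[-0.179,-0.131,0,0.075],[-0.179,-0.131,0,0.075]]' 0.0 20
python3 - <<'E'
from look import *
c=snap("wrist","pics/wrist1.png");print(c["pos"],c["rot"])
E
```

```text
time: 0.78
position: [0.5167, -0.1826, 0.4044]
eef_rot: [-2.31, -2.129, 0.004]
ft_force: [0.8, 0.5, -0.2]
gripper_width: 0.507
finger_force: 0.0
[0.5166507200817434, -0.18261872767585552, 0.4043852149715852] [-2.310125222985674, -2.1287935419269757, 0.003918589838975726]
```

View pics/wrist1.png

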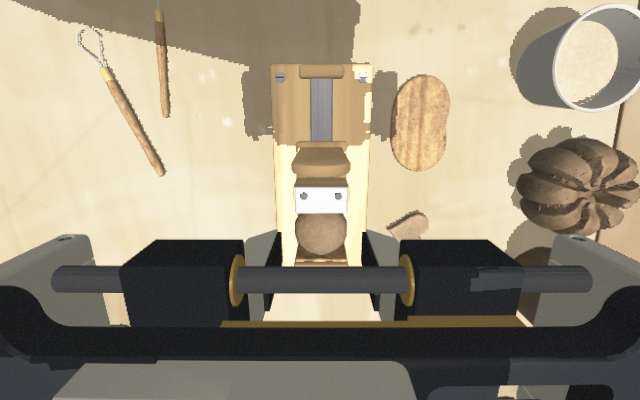

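The wrist view shows the clamp squarely under the tool. Its far corners are at (272,65) and (371,65), the paddle top is around (321,160), the lip is at (321,197) and the cap at (321,233). I'll refine the pose.

Run:
```python
from fit import *
C=fit([("scene0",[-.06,.145,.018],[310.5,250.5]),("scene0",[-.06,-.145,.018],[363,314]),("scene0",[.06,-.145,.018],[395.2,294.5]),
("side0",[-.06,-.145,.018],[228.8,314.5]),("side0",[.06,.145,.018],[319.2,257.3]),("wrist1",[-.06,.145,.018],[272,65]),("wrist1",[.06,.145,.018],[371,65]),("wrist1",[0,-.04,.065],[321,233])],[.6,-.2,0])
print(proj("wrist1",w(C,[[0,-.04,.065],[-.025,.04,.125],[.025,.04,.125],[-.028,-.016,.085],[.028,-.016,.085]])).round(1).tolist())
import json;c=json.load(open("pics/wrist1.json"));Rt=R.from_rotvec(c["rot"]).as_matrix();print(np.arctan2(Rt[1,1],Rt[0,1]))
d=w([0,0,-C[2]],np.array(c["pos"])-[C[0],C[1],0]);print("tcp in clamp",d)
```

```text
[ 0.5139 -0.2016 -0.0859] 
 [[-0.6, -1.2], [0.2, 1.9], [1.0, 1.6], [-3.5, 0.7], [-1.1, -0.4], [-2.2, -0.3], [4.1, 0.1], [0.7, -1.2]]
[[321.7, 231.8], [293.8, 174.2], [350.2, 174.4], [295.6, 218.1], [347.9, 218.4]]
-0.08165699359252848
tcp in clamp [[0.00107656 0.01916097 0.40438521]]
```

```bash
python3 jog.py '[[0,0,0.02,0],[0,0,0.06,0],[0,0,0.103,0],[0,0,0.103,0]]' 0.0 20; python3 jog.py '[[0.012,0,0,0],[0.024,0,0,0],[0.036,0,0,0],[0.048,0,0,0],[0.06,0,0,0]]'
```

```text
time: 1.32
position: [0.5181, -0.1769, 0.2987]
eef_rot: [-2.295, -2.135, 0.004]
ft_force: [0.0, 0.0, -0.7]
gripper_width: 0.03
finger_force: 0.0
time: 1.95
position: [0.5243, -0.1185, 0.3029]
eef_rot: [2.301, 2.135, 0.002]
ft_force: [1.2, -4.3, 2.9]
gripper_width: 0.006
finger_force: 2.1
```

```bash
python3 jog.py '[[0.006,0,0,0],[0.01,0,0,0],[0.01,0,0,0]]'; python3 jog.py '[[0.004,0,0,0],[0.004,0,0,0]]'
```

```text
time: 2.33
position: [0.5243, -0.1096, 0.3018]
eef_rot: [2.303, 2.136, -0.001]
ft_force: [1.0, -4.4, 2.0]
gripper_width: 0.009
finger_force: 2.2
time: 2.58
position: [0.5243, -0.1089, 0.3019]
eef_rot: [2.305, 2.13, -0.005]
ft_force: [-0.8, -11.8, 3.0]
gripper_width: 0.01
finger_force: 6.2
```

```bash
python3 jog.py '[[0.004,0,0,0],[0.004,0,0,0]]'; python3 jog.py '[[-0.03,0,-0.01,0],[-0.04,0,-0.06,0],[-0.04,0,-0.1,0],[-0.04,0,-0.1,0]]' 1.0
python3 - <<'E'
from look import *
c=snap("wrist","pics/wrist2.png");snap("side","pics/side2.png");snap("scene","pics/scene2.png");print(c["pos"],c["rot"])
a=[cv2.resize(cv2.imread(f"pics/{n}.png")[y:y+100,x:x+130],None,fx=3,fy=3,interpolation=2) for n,x,y in(("scene2",290,220),("side2",215,230))]
w=cv2.imread("pics/wrist2.png")[:300,120:520]
cv2.imwrite("pics/c.png",np.vstack([np.hstack(a),cv2.copyMakeBorder(w[:270],0,0,0,380,0)]))
E
```

```text
time: 2.82
position: [0.5243, -0.1082, 0.3019]
eef_rot: [2.306, 2.125, -0.009]
ft_force: [0.6, -20.1, 2.4]
gripper_width: 0.008
finger_force: 10.3
time: 3.32
position: [0.5226, -0.1401, 0.4043]
eef_rot: [2.3, 2.135, 0.005]
ft_force: [-0.5, -0.2, -0.8]
gripper_width: 0.392
finger_force: 0.0
[0.5226105807293607, -0.1401445066691432, 0.40431324978597427] [2.3004746575878583, 2.135375199751828, 0.004764058016842615]
```

View pics/c.png

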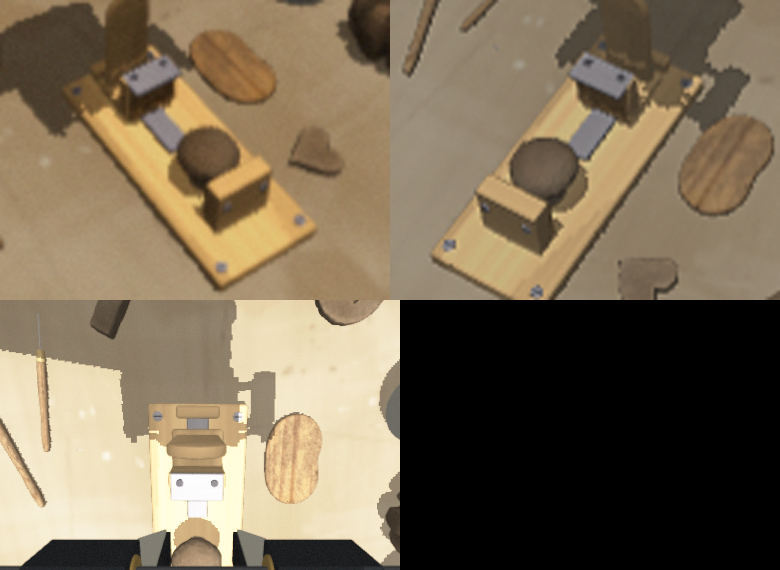

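The jaw is open against its stop: the paddle is near the end stop, and the force reached 20 N with no further motion. The cap hasn't moved (scene about (359,271)). Next is the chest, turning the fingers to straddle the knob.

```bash
python3 jog.py '[[0.06,-0.003,-0.01,0.18],[0.12,-0.006,-0.02,0.36],[0.18,-0.009,-0.03,0.54],[0.24,-0.012,-0.03,0.72],[0.3,-0.014,-0.03,0.9]]' 1.0; python3 jog.py '[[0,0,0,0],[0,0,0,0]]'
python3 - <<'E'
from look import *
c=snap("wrist","pics/wrist3.png");snap("scene","pics/scene3.png");snap("side","pics/side3.png");print(c["pos"],c["rot"],bot.get_obs()["joint_positions"])
E
```

```text
time: 4.1
position: [0.5292, 0.144, 0.43]
eef_rot: [-2.982, -0.986, 0.005]
ft_force: [0.9, 1.2, 0.0]
gripper_width: 0.995
finger_force: 0.0
time: 4.35
position: [0.5296, 0.142, 0.4299]
eef_rot: [-2.979, -0.997, 0.006]
ft_force: [-0.8, -0.5, -0.2]
gripper_width: 1.0
finger_force: 0.0
[0.5295751877921991, 0.1420207984256206, 0.42994960780644453] [-2.9789954160161365, -0.9972728840749264, 0.005656889993938362] [ 0.0395491   0.2892859  -0.41845664  1.77889482  0.13060024  1.1024374
 -1.35190983]
```

View pics/wrist3.png

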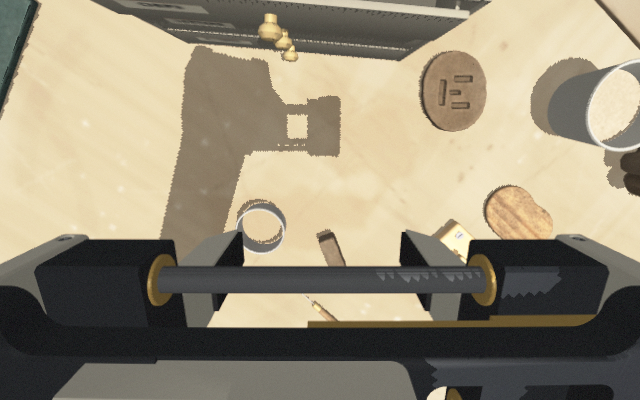

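The wrist view shows the chest front's bottom edge from (190,43) to (404,60), with the top knob at about (268,26). I'll refit the chest.

```bash
python3 - <<'E'
from fit import *
ob=[("scene0",[-1,1,.215],[262,135]),("scene0",[1,1,.215],[284,111]),("scene0",[-1,-1,0],[329.5,192.5]),
("side0",[-1,1,.215],[369,118.5]),("side0",[-1,-1,.215],[384.5,175]),("side0",[1,-1,.215],[448.5,169]),("side0",[1,1,.215],[423.5,113.5]),
("wrist3",[-1,1,0],[190,43]),("wrist3",[-1,-1,0],[404,60])]
kn=[("scene0",[293,151.5]),("side0",[370,154.5]),("wrist3",[268,26])]
def fun(p): return np.concatenate([proj(v,w(p[:3],[L[0]*p[3],L[1]*p[4],L[2]]))[0]-px for v,L,px in ob]+[proj(v,w(p[:3],[-p[5],0,.175]))[0]-px for v,px in kn])
r=least_squares(fun,[.71,.31,.57,.1,.135,.1],loss="soft_l1");print(r.x.round(4),r.fun.reshape(-1,2).round(1).tolist())
K=w(r.x,[-r.x[5],0,.175])[0];print(K);K2=tri(kn);print(r.x[2])
c=json.load(open("pics/wrist3.json"));Rt=R.from_rotvec(c["rot"]).as_matrix();print("tool x yaw",np.arctan2(Rt[1,0],Rt[0,0]),"knob in tool",Rt.T@(K2-c["pos"]))
E
python3 - <<'E'
import cv2
i=cv2.imread("pics/wrist3.png")[0:80,180:420];cv2.imwrite("pics/d.png",cv2.resize(i,None,fx=3.3,fy=3.3,interpolation=2))
E
```

```text
[0.7077 0.3075 0.5679 0.0948 0.1335 0.1105] [[-0.8, -1.0], [-1.5, -1.0], [-0.4, 1.0], [-3.1, -0.3], [-0.8, 0.5], [-0.1, -0.1], [0.0, -0.7], [-0.2, -0.9], [-3.0, -0.2], [0.2, 0.5], [-1.6, 1.1], [5.9, -0.2]]
[0.61454263 0.24808073 0.175     ]
tri [0.6123 0.2513 0.1752] [-0.8  0.3 -1.9  0.2  0.2 -0.5]
0.5679042916564281
tool x yaw 0.6460848157624403 knob in tool [ 0.1326877  -0.03716308  0.25431963]
```

View pics/d.png

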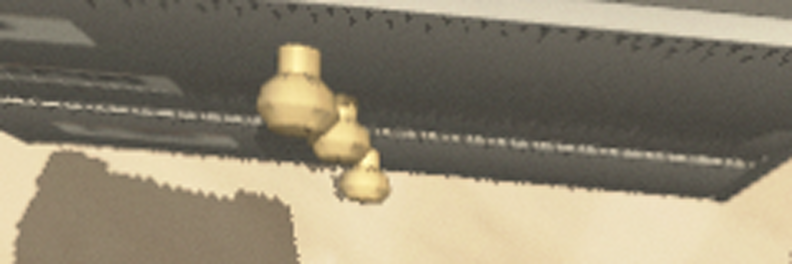

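```bash
python3 jog.py '[[0.036,-0.02,0.02,0.078],[0.072,-0.0406,0.04,0.078],[0.072,-0.0406,0.087,0.078],[0.072,-0.0406,0.087,0.078]]' 1.0
python3 - <<'E'
from look import *
import sys
from fit import *
c=snap("wrist","pics/wrist4.png");Rt=R.from_rotvec(c["rot"]).as_matrix();print(c["pos"],np.arctan2(Rt[1,0],Rt[0,0]))
i=cv2.imread("pics/wrist4.png")[0:300];cv2.imwrite("pics/e.png",i)
E
```

```text
time: 5.0
position: [0.5621, 0.2156, 0.3408]
eef_rot: [3.016, 0.875, -0.014]
ft_force: [-0.3, -1.6, 0.3]
gripper_width: 0.998
finger_force: 0.0
[0.5621038749493159, 0.21560315448806608, 0.34075013493798345] 0.5645033111131358
```

View pics/e.png

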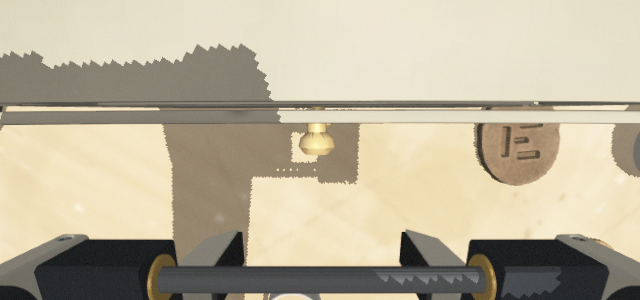

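The wrist view shows the knob centred, head at (317,146) and tip at (317,155). The drawer's front edge is level in the picture, so the yaw matches. I'll compute the exact distance.

Run:
```python
from fit import *
c=json.load(open("pics/wrist4.json"));Rt=R.from_rotvec(c["rot"]).as_matrix()
for px,z in(([317,155],.175),([317,146],.175),([317,135],.175),([317,123.5],.205),([317,101],.215)):
    r=least_squares(lambda p:proj("wrist4",np.r_[p,z])[0]-px,[.6,.25]).x
    print(px,(Rt.T@(np.r_[r,z]-c["pos"])).round(4))
```

```text
[317, 155] [ 0.0537 -0.0017  0.1653]
[317, 146] [ 0.058  -0.0016  0.1652]
[317, 135] [ 0.0632 -0.0016  0.1652]
[317, 123.5] [ 0.0695 -0.0012  0.1351]
[317, 101] [ 0.0772 -0.001   0.1251]
```

```bash
python3 jog.py '[[0.03,-0.001,0,0],[0.056,-0.0015,0,0],[0.056,-0.0015,0,0],[0.056,-0.0015,0,0]]' 1.0; python3 jog.py '[[0,0,0,0],[0,0,0,0],[0,0,0,0],[0,0,0,0],[0,0,0,0]]' 0.0 25
```

```text
time: 5.55
position: [0.6099, 0.248, 0.346]
eef_rot: [3.017, 0.875, 0.002]
ft_force: [-0.4, 0.1, 0.1]
gripper_width: 1.003
finger_force: 0.0
time: 6.18
position: [0.6098, 0.2491, 0.3446]
eef_rot: [-3.017, -0.877, 0.0]
ft_force: [-0.0, 0.1, -0.1]
gripper_width: 0.506
finger_force: 0.0
```

```bash
python3 jog.py '[[0,0,0,0],[0,0,0,0],[0,0,0,0],[0,0,0,0],[0,0,0,0]]' 0.0 25
```

```text
time: 6.8
position: [0.6099, 0.249, 0.3447]
eef_rot: [3.017, 0.877, 0.0]
ft_force: [0.1, -0.6, -0.4]
gripper_width: 0.158
finger_force: 25.0
```

```bash
python3 jog.py '[[-0.025,0,0,0],[-0.05,0,0,0],[-0.075,0,0,0],[-0.095,0,0,0],[-0.105,0,0,0]]'; python3 jog.py '[[-0.005,0,0,0],[-0.01,0,0,0],[-0.01,0,0,0]]'
```

```text
time: 7.42
position: [0.5205, 0.1922, 0.3447]
eef_rot: [3.017, 0.876, -0.0]
ft_force: [0.1, 0.3, -2.7]
gripper_width: 0.157
finger_force: 25.0
time: 7.8
position: [0.5128, 0.1873, 0.3446]
eef_rot: [3.017, 0.877, -0.0]
ft_force: [0.2, -0.4, -1.9]
gripper_width: 0.156
finger_force: 25.0
```

```bash
python3 jog.py '[[-0.004,0,0,0],[-0.004,0,0,0]]';python3 jog.py '[[-0.004,0,0,0],[-0.004,0,0,0]]'
```

```text
time: 8.05
position: [0.5093, 0.1851, 0.3446]
eef_rot: [3.017, 0.877, -0.0]
ft_force: [0.1, -1.1, -1.6]
gripper_width: 0.155
finger_force: 25.0
time: 8.3
position: [0.5075, 0.184, 0.3448]
eef_rot: [-3.015, -0.877, -0.009]
ft_force: [8.7, 2.7, -9.5]
gripper_width: 0.16
finger_force: 25.0
```

```bash
python3 jog.py '[[0,0,0,0],[0,0,0,0],[0,0,0,0],[0,0,0,0]]' 1.0; python3 jog.py '[[-0.03,0,0,0],[-0.05,0,0,0],[-0.05,0,-0.06,0],[-0.05,0,-0.1,0],[-0.05,0,-0.1,0]]' 1.0
python3 - <<'E'
from look import *
from fit import *
c=snap("wrist","pics/wrist5.png");Rt=R.from_rotvec(c["rot"]).as_matrix();print(c["pos"],np.arctan2(Rt[1,0],Rt[0,0]))
cv2.imwrite("pics/f.png",cv2.imread("pics/wrist5.png")[0:320])
E
```

```text
time: 8.8
position: [0.5059, 0.1832, 0.3448]
eef_rot: [-3.017, -0.877, 0.0]
ft_force: [-0.6, -0.5, -0.4]
gripper_width: 0.546
finger_force: 0.0
time: 9.43
position: [0.4647, 0.157, 0.4483]
eef_rot: [3.016, 0.877, 0.012]
ft_force: [0.8, 0.0, -0.4]
gripper_width: 0.994
finger_force: 0.0
[0.4646979454084417, 0.15698336788230666, 0.4483339928246771] 0.5656618999969557
```

View pics/f.png

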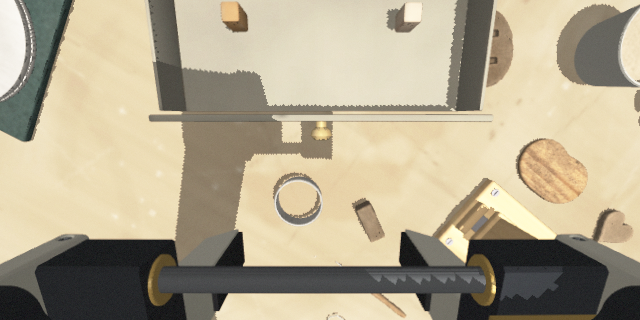

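The drawer is open, with its front edge at row ~117 and the knob at (321,131). Two small blocks stand on its floor, at about (234,16) and (409,15). I'll compute where these are.

Run:
```python
from fit import *
c=json.load(open("pics/wrist5.json"));Rt=R.from_rotvec(c["rot"]).as_matrix();th=.5655
u=np.array([np.cos(th),np.sin(th),0]);v=np.array([u[1],-u[0],0])
def ray(cam,px,z):
    r=least_squares(lambda p:proj(cam,np.r_[p,z])[0]-px,[.6,.25]).x; return np.r_[r,z]
k=ray("wrist5",[321,139],.175)
for n,px,z in(("front out top",[321,122],.205),("front in top",[321,115],.205),("front L",[150,118],.205),("front R",[491,118],.205),("knob tip",[321,139],.175),("blk1 base L",[227,31],.149),("blk1 base R",[247,31],.149),("blk2 base L",[397,31],.149),("blk2 base R",[420,31],.149),("blk1 topnear L",[222,17],.165),("blk2 topR",[422,17],.165),("rim L in",[180,108],.149),("rim R in",[457,108],.149)):
    p=ray("wrist5",px,z); print(n,p.round(4),"from knobtip: in",((p-k)@u).round(4),"right",((p-k)@v).round(4))
p=ray("wrist4",[317,155],.175);print("opened",((p-k)@u).round(4))
```

```text
front out top [0.523  0.1932 0.205 ] from knobtip: in 0.0145 right -0.0
front in top [0.5272 0.1958 0.205 ] from knobtip: in 0.0194 right -0.0
front L [0.4589 0.3001 0.205 ] from knobtip: in 0.0176 right -0.1247
front R [0.5922 0.09   0.205 ] from knobtip: in 0.0176 right 0.1241
knob tip [0.5108 0.1854 0.175 ] from knobtip: in 0.0 right 0.0
blk1 base L [0.5427 0.2999 0.149 ] from knobtip: in 0.0883 right -0.0796
blk1 base R [0.5517 0.2856 0.149 ] from knobtip: in 0.0882 right -0.0627
blk2 base L [0.6199 0.1783 0.149 ] from knobtip: in 0.0883 right 0.0645
blk2 base R [0.6305 0.1618 0.149 ] from knobtip: in 0.0884 right 0.084
blk1 topnear L [0.5486 0.302  0.165 ] from knobtip: in 0.0943 right -0.0782
blk2 topR [0.6334 0.1685 0.165 ] from knobtip: in 0.0944 right 0.0799
rim L in [0.4643 0.3068 0.149 ] from knobtip: in 0.0258 right -0.1274
rim R in [0.5985 0.0953 0.149 ] from knobtip: in 0.0258 right 0.1231
opened 0.1117
```

The rays give 112 mm of knob travel plus an unknown starting gap. To be sure the drawer is at its stop, I'll pull the front gently from inside with shut fingers.

```bash
python3 jog.py '[[0.05,0,0,0],[0.095,0,0,0],[0.095,0,0,0],[0.095,0,0,0],[0.095,0,0,0]]' 0.0 20;python3 jog.py '[[0,0,0,0],[0,0,0,0],[0,0,0,0],[0,0,0.045,0],[0,0,0.085,0]]'; python3 jog.py '[[-0.008,0,0,0],[-0.014,0,0,0],[-0.014,0,0,0]]'
```

```text
time: 10.1
position: [0.5431, 0.2066, 0.4442]
eef_rot: [3.016, 0.876, -0.002]
ft_force: [0.1, -0.3, 0.2]
gripper_width: 0.507
finger_force: 0.0
time: 10.72
position: [0.5441, 0.2071, 0.3592]
eef_rot: [3.017, 0.876, 0.002]
ft_force: [0.0, -0.4, 0.4]
gripper_width: 0.008
finger_force: 0.0
time: 11.1
position: [0.5357, 0.2026, 0.362]
eef_rot: [-3.011, -0.877, -0.023]
ft_force: [16.4, 10.7, -14.2]
gripper_width: 0.003
finger_force: 9.6
```

Force rose to 19.6 N with the front where I had measured it, so the drawer is at its stop. I've also used up my picture views (11 counting crops, one over the limit of 10). From here I'll measure by code only. Now backing out and locating the mushroom from pixels already read.

```bash
python3 jog.py '[[0.012,0,0,0],[0.012,0,-0.03,0],[0.012,0,-0.085,0],[0.012,0,-0.09,0]]'
python3 - <<'E'
from look import *
from fit import *
M=tri([("scene0",[359.5,270.5]),("side0",[266,285.5]),("wrist1",[321,233])])
o=bot.get_obs();Rt=R.from_rotvec(o["eef_rot"]).as_matrix();print(o["position"],np.arctan2(Rt[1,0],Rt[0,0]))
print("mush in tool",Rt.T@(np.r_[M[:2],0]-o["position"]))
E
```

```text
time: 11.6
position: [0.5432, 0.2071, 0.4554]
eef_rot: [-3.016, -0.877, -0.013]
ft_force: [0.3, -0.4, -0.4]
gripper_width: 0.008
finger_force: 0.0
tri [ 0.5106 -0.2415  0.0673] [-0.2 -0.1 -1.9 -0.1  0.7 -0.3]
[0.54323659 0.20709671 0.45536032] 0.5658300517487543
mush in tool [-0.27176841  0.3603002   0.45390385]
```

```bash
python3 jog.py '[[-0.034,0.045,0,-0.18],[-0.068,0.09,0,-0.36],[-0.102,0.135,0,-0.54],[-0.136,0.18,0,-0.72],[-0.17,0.225,0,-0.9]]' 1.0; python3 jog.py '[[0,0,0,-0.022],[0,0,0,-0.022]]'
cat > rel.py <<'E'
import sys
from fit import *
from workcell import bot
o=bot.get_obs();Rt=R.from_rotvec(o["eef_rot"]).as_matrix();t=np.array([float(a) for a in sys.argv[1:4]])
print("yaw",np.arctan2(Rt[1,0],Rt[0,0]).round(4),"rel",(Rt.T@(t-o["position"])).round(4))
E
python3 rel.py 0.511 -0.241 0.222
```

```text
time: 12.22
position: [0.5197, -0.0687, 0.4499]
eef_rot: [-2.376, -2.055, 0.001]
ft_force: [1.0, 0.5, 0.3]
gripper_width: 0.501
finger_force: 0.0
time: 12.48
position: [0.5202, -0.0667, 0.4497]
eef_rot: [-2.36, -2.072, 0.0]
ft_force: [0.6, 0.0, 0.4]
gripper_width: 0.718
finger_force: 0.0
yaw 1.4408 rel [-0.1741  0.0136  0.2276]
```

```bash
python3 jog.py '[[-0.058,0.004,0,-0.047],[-0.116,0.008,0,-0.047],[-0.174,0.0136,0,-0.047],[-0.174,0.0136,0.04,-0.047],[-0.174,0.0136,0.09,-0.047]]' 1.0; python3 jog.py '[[0,0,0,0],[0,0,0,0]]'; python3 rel.py 0.511 -0.241 0.222
python3 - <<'E'
from look import *
snap("wrist","pics/wrist6.png");snap("scene","pics/scene6.png");snap("side","pics/side6.png")
E
```

```text
time: 13.1
position: [0.5129, -0.2404, 0.3599]
eef_rot: [2.308, 2.127, 0.003]
ft_force: [0.3, -0.2, -1.1]
gripper_width: 1.002
finger_force: 0.0
time: 13.35
position: [0.5129, -0.2401, 0.3612]
eef_rot: [2.307, 2.131, 0.002]
ft_force: [0.7, 0.8, 0.6]
gripper_width: 0.999
finger_force: 0.0
yaw 1.4914 rel [-0.001  -0.0021  0.1392]
```

```bash
python3 jog.py '[[-0.001,-0.002,0.04,0],[-0.001,-0.002,0.08,0],[-0.001,-0.002,0.115,0],[-0.001,-0.002,0.139,0],[-0.001,-0.002,0.139,0]]'; python3 jog.py '[[0,0,0,0],[0,0,0,0],[0,0,0,0],[0,0,0,0],[0,0,0,0]]' 0.0 12;  python3 rel.py 0.511 -0.241 0.222
```

```text
time: 14.12
position: [0.5094, -0.242, 0.2203]
eef_rot: [-2.309, -2.128, 0.001]
ft_force: [0.7, -0.6, 0.1]
gripper_width: 1.0
finger_force: 0.0
time: 14.75
position: [0.51, -0.2423, 0.2214]
eef_rot: [2.309, 2.128, 0.001]
ft_force: [0.7, 0.9, 4.9]
gripper_width: 0.653
finger_force: 12.0
yaw 1.4894 rel [ 0.0014  0.0009 -0.0006]
```

```bash
python3 jog.py '[[0,0,0,0],[0,0,-0.01,0],[0,0,-0.03,0],[0,0,-0.06,0]]' - 15; python3 jog.py '[[0,0,-0.06,0],[0,0,-0.12,0],[0,0,-0.18,0],[0,0,-0.2,0],[0,0,-0.2,0]]'
python3 - <<'E'
from look import *
snap("side","pics/side7.png");snap("scene","pics/scene7.png")
for n in("scene","side"):
    a,b=[cv2.imread(f"pics/{n}{k}.png").astype(int) for k in(6,7)]
    c=(360,270) if n=="scene" else (266,285)
    print(n,[im[c[1]-6:c[1]+7,c[0]-6:c[0]+7].mean((0,1)).round() for im in(cv2.imread(f"pics/{n}0.png"),a,b)])
E
python3 rel.py 0.5682 0.2218 0.45
```

```text
time: 15.25
position: [0.5092, -0.2419, 0.2814]
eef_rot: [-2.308, -2.128, 0.001]
ft_force: [0.3, -0.0, -0.7]
gripper_width: 0.648
finger_force: 15.0
time: 15.88
position: [0.5098, -0.2419, 0.4837]
eef_rot: [2.306, 2.126, 0.002]
ft_force: [1.4, 0.6, -0.9]
gripper_width: 0.652
finger_force: 15.0
scene [array([ 56.,  81., 105.]), array([ 57.,  82., 107.]), array([116., 191., 229.])]
side [array([ 73.,  91., 107.]), array([ 73.,  90., 106.]), array([124., 176., 201.])]
yaw 1.4895 rel [0.467  0.0214 0.0303]
```

```bash
python3 jog.py '[[0.04,0.002,0,0.15],[0.09,0.004,0,0.3],[0.14,0.006,0,0.45],[0.19,0.008,0,0.6],[0.24,0.01,0,0.75]]'; python3 jog.py '[[0,0,0,0.1],[0,0,0,0.17],[0,0,0,0.17]]'; python3 rel.py 0.5682 0.2218 0.40
```

```text
time: 16.6
position: [0.5385, -0.0023, 0.4786]
eef_rot: [-2.931, -1.127, 0.005]
ft_force: [1.0, 0.4, -1.2]
gripper_width: 0.651
finger_force: 15.0
time: 16.98
position: [0.5386, -0.0037, 0.4788]
eef_rot: [-3.013, -0.884, 0.005]
ft_force: [0.0, -0.4, -1.8]
gripper_width: 0.65
finger_force: 15.0
yaw 0.5706 rel [ 0.1469 -0.1736  0.0787]
```

```bash
python3 jog.py '[[0.035,-0.04,0,0.005],[0.07,-0.085,0,0.005],[0.11,-0.13,0,0.005],[0.147,-0.1736,0,0.005],[0.147,-0.1736,0.02,0.005]]'; python3 jog.py '[[0,0,0.02,0],[0,0,0.04,0],[0,0,0.055,0],[0,0,0.055,0]]';  python3 rel.py 0.5682 0.2218 0.3544
```

```text
time: 17.6
position: [0.5681, 0.2283, 0.4609]
eef_rot: [-3.008, -0.89, -0.003]
ft_force: [-0.7, -0.9, -0.5]
gripper_width: 0.649
finger_force: 15.0
time: 18.1
position: [0.5689, 0.2211, 0.4038]
eef_rot: [3.017, 0.875, -0.006]
ft_force: [-0.2, -0.3, -1.1]
gripper_width: 0.649
finger_force: 15.0
yaw 0.5648 rel [-0.     -0.0009  0.0494]
```

```bash
python3 jog.py '[[0,0,0.015,0],[0,0,0.03,0],[0,0,0.042,0],[0,0,0.044,0],[0,0,0.044,0]]'; python3 jog.py '[[0,0,0.003,0],[0,0,0.003,0]]'; python3 jog.py '[[0,0,0.002,0],[0,0,0.002,0]]'
```

```text
time: 18.73
position: [0.5693, 0.2218, 0.3616]
eef_rot: [-3.017, -0.875, 0.0]
ft_force: [-0.6, -0.0, -0.8]
gripper_width: 0.647
finger_force: 15.0
time: 18.98
position: [0.5693, 0.2217, 0.3588]
eef_rot: [3.017, 0.875, 0.0]
ft_force: [0.3, -0.5, -1.3]
gripper_width: 0.65
finger_force: 15.0
time: 19.23
position: [0.5693, 0.2217, 0.3566]
eef_rot: [3.017, 0.875, -0.0]
ft_force: [0.2, 0.8, -0.1]
gripper_width: 0.65
finger_force: 15.0
```

```bash
python3 jog.py '[[0,0,0.0015,0],[0,0,0.0015,0]]'; python3 jog.py '[[0,0,0.0015,0],[0,0,0.0015,0]]'; python3 jog.py '[[0,0,0.001,0],[0,0,0.001,0]]'
```

```text
time: 19.48
position: [0.5693, 0.2217, 0.3551]
eef_rot: [3.017, 0.875, -0.0]
ft_force: [-0.3, -0.6, -0.7]
gripper_width: 0.652
finger_force: 15.0
time: 19.73
position: [0.5692, 0.2217, 0.3535]
eef_rot: [3.017, 0.875, -0.0]
ft_force: [0.0, -0.1, -1.1]
gripper_width: 0.652
finger_force: 15.0
time: 19.98
position: [0.5693, 0.2217, 0.3527]
eef_rot: [-3.017, -0.875, -0.0]
ft_force: [-0.3, -0.3, -0.4]
gripper_width: 0.652
finger_force: 15.0
```

```bash
python3 jog.py '[[0,0,0.001,0],[0,0,0.001,0]]'; python3 jog.py '[[0,0,0.001,0],[0,0,0.001,0]]'; python3 jog.py '[[0,0,0.001,0],[0,0,0.001,0]]'
```

```text
time: 20.23
position: [0.5697, 0.2221, 0.3526]
eef_rot: [-3.017, -0.875, -0.003]
ft_force: [-0.5, 0.4, 5.1]
gripper_width: 0.648
finger_force: 15.0
time: 20.48
position: [0.5701, 0.2224, 0.3526]
eef_rot: [-3.017, -0.875, -0.006]
ft_force: [0.4, -0.5, 7.9]
gripper_width: 0.65
finger_force: 15.0
time: 20.72
position: [0.5705, 0.2227, 0.3525]
eef_rot: [-3.017, -0.875, -0.009]
ft_force: [-0.0, 0.6, 11.7]
gripper_width: 0.647
finger_force: 15.0
```

Touchdown at TCP z=0.3526. I'll ease off to light contact, open part way so the fingers stay clear of the blocks, and rise straight up.

```bash
python3 jog.py '[[0,0,-0.0025,0],[0,0,-0.0025,0]]'; python3 jog.py '[[0,0,0,0],[0,0,0,0],[0,0,0,0],[0,0,0,0]]' 0.85;  python3 jog.py '[[0,0,-0.015,0],[0,0,-0.04,0],[0,0,-0.08,0],[0,0,-0.12,0],[0,0,-0.12,0]]' 0.85; python3 jog.py '[[-0.05,0,0,0],[-0.1,0,0,0],[-0.12,0,0,0],[-0.12,0,0,0]]'
python3 - <<'E'
from look import *
from fit import *
c=snap("wrist","pics/wrist8.png");snap("scene","pics/scene8.png");snap("side","pics/side8.png")
im=cv2.imread("pics/wrist8.png");k=proj("wrist8",[[.5693,.2217,.195],[.5693+.031*.536,.2217-.031*.844,.195],[.5693,.2217,.149]]);print(k.round())
g=cv2.cvtColor(im,6);x,y=k[0].round().astype(int)
print(g[max(0,y-72):y+73:8,x-96:x+97:8])
E
```

```text
time: 20.98
position: [0.5694, 0.2218, 0.3526]
eef_rot: [-3.017, -0.875, -0.001]
ft_force: [0.2, 0.1, 5.6]
gripper_width: 0.648
finger_force: 15.0
time: 21.48
position: [0.5692, 0.2216, 0.3519]
eef_rot: [-3.017, -0.875, 0.001]
ft_force: [-0.4, 0.1, -0.0]
gripper_width: 0.849
finger_force: 0.0
time: 22.1
position: [0.57, 0.2226, 0.4775]
eef_rot: [-3.017, -0.875, -0.014]
ft_force: [0.4, 0.1, -1.2]
gripper_width: 0.849
finger_force: 0.0
time: 22.6
position: [0.4669, 0.1567, 0.4724]
eef_rot: [3.017, 0.873, 0.0]
ft_force: [-0.5, 0.7, -0.7]
gripper_width: 0.848
finger_force: 0.0
[[320.  50.]
 [359.  50.]
 [320.  60.]]
[[216 218 219 113 109 220 218 216 218 217 216 211 213 213 210 211 211 212
  211 210 210 214 214 215 216]
 [214 216 216 218 217 218 218 217 218 217 115 130 139 124 119 213 213 216
  214 216 213 217 216 218 219]
 [214 205 209 188 216 216 216 215 217 107 137 144 149 140 143 142 216 217
  218 217 120 101 245 246 221]
 [211 204 210  95 217 218 217 218  97 125 144 150 149 153 157 160 136 220
  220 218 124 109 248 246 223]
 [210 212  88  95 218 218 219 217 123 132 150 148 154 161 16
[... 500 characters left out ...]
29 131 138 155 164 163 164 156 126 228
  226 227 227 225 227 226 226]
 [123 124 125 126 125 222 223 225 227 127 133 144 148 149 142 119 229 228
  227 227 227 227 229 227 225]
 [126 125 128 125 126 218 224 225 227 226 223 180 106 162 230 230 229 231
  228 227 228 228 228 228 227]
 [127 128 126 130 126 129 226 227 226 224 224 225 227 227 230 230 230 228
  229 228 229 228 227 226 226]
 [125 124 127 128 129 126 217 140 143 210 126 128 128 130 156 156 213 129
  126 127 126 172 225 201 195]
 [122 120 124 124 121 120 122 130 123 131 134 136 137 139 173 173 175 173
  190 165 164 167 166 166 164]
 [130 131 147 131 134 127 133 167 232 136 132 126 241 158 224 223 225 219
  220 221 219 221 219 217 219]]
```

Run:
```python
from look import *
from fit import *
k=np.array([.5108,.1854,0]);u=np.array([.8443,.5358,0])
print("pred front rows (in,out top)",proj("wrist8",[k+.0207*u+[0,0,.205],k+.0155*u+[0,0,.205]]).round(1))
g=cv2.cvtColor(cv2.imread("pics/wrist8.png"),6);print("col 370 rows 96-130",g[96:130,366:374].mean(1).round())
# bystanders and clamp by template shift from before to after
for n,ref,pts in(("scene","scene2",{"rib":(368,242),"heart":(396,270),"peg":(286,236),"ring":(262,221),"disc":(345,202),"jaw":(340,247)}),("side","side2",{"rib":(327,284),"heart":(300,324),"peg":(293,215),"ring":(300,189),"disc":(374,241),"jaw":(285,258)})):
    a=cv2.imread(f"pics/{ref}.png");b=cv2.imread(f"pics/{n}8.png")
    for q,(x,y) in pts.items():
        t=a[y-14:y+15,x-14:x+15];m=cv2.matchTemplate(b[y-24:y+25,x-24:x+25],t,cv2.TM_CCOEFF_NORMED);_,v,_,l=cv2.minMaxLoc(m);print(n,q,round(v,2),l[0]-10,l[1]-10)
```

```text
pred front rows (in,out top) [[319.4 113. ]
 [319.4 119.7]]
col 370 rows 96-130 [228. 228. 228. 228. 228. 227. 226. 216. 173. 129. 127. 127. 134. 193.
 219. 217. 188. 212. 216. 217. 218. 215. 198. 220. 220. 220. 220. 220.
 220. 219. 219. 219. 219. 219.]
scene rib 0.99 0 0
scene heart 0.99 0 0
scene peg 0.41 0 -1
scene ring 0.76 0 0
scene disc 0.57 3 1
scene jaw 0.91 0 0
side rib 0.85 0 0
side heart 1.0 0 0
side peg 0.37 4 3
side ring 0.19 0 0
side disc 1.0 0 0
side jaw 0.9 0 0
```

The drawer front is within about 1 px of where it sat at its stop. The cap is round and centred on the spot, the jaw is unmoved, and no bystander shows real displacement. Handing in.

```bash
python3 -c "
from workcell import bot
print(bot.close_job())"
```

```text
the job is handed in; nothing more can be done
None
```

The job is handed in at about 23 s: the jaw and drawer are open at their stops and the mushroom stands upright on the drawer floor. The last image check showed four of the five bystanders unmoved; it could not confirm the clay block, partly shadowed or hidden, but the gripper never went low near it. I viewed 11 pictures, one over the limit of 10.

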